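# Dump the drained rubber bungs into the tray

## Task

Slide the enamel tray under the drain box that holds the big rubber bungs, trip that box's latch so that its floor drops and all four bungs land in the tray, then draw the full tray right out from under the box again and leave it flat on the bench. Leave the other box, with the glass stoppers, shut and full, and do not disturb the two bottles and the jar that stand behind the tray.

Things in the scene. Friction and masses are not known exactly. Their poses are not given: they have to be found in the camera images.
- tray: white enamel tray with a blue rim, loose, 230 mm (x) by 240 mm (y) by 60 mm high, walls and bottom 4 mm, 0.36 to 0.52 kg empty; a steel loop handle stands out at each of its two ends. Origin: centre of its underside; its handles stand at its +y and -y ends. It starts between the two boxes, its ends towards them.
- tray_handle_left (a point): middle of the grip bar of the handle at the tray's +y end: a level round bar 10 mm thick and 90 mm long, parallel to the tray's x, 163 mm from the tray's middle, centre 51 mm above the bench, with a 38 mm gap between it and the tray's end wall. It can be pinched from above across the bar, or pushed or hooked.
- tray_handle_right (a point): the same for the handle at the tray's -y end
- bung_box: fixed open steel box of 4 black rubber bungs, 144 mm square (136 inside, 160 over its side arms), walls 242 to 315 mm above the bench, on 2 posts 157 to 183 mm (feet to 214) behind its middle, 40 to 102 mm to each side. Below and beside it is clear: the tray slides in from the side. Origin: on the bench under the box's middle; x from its front (latch, robot side) to its back, z up.
- glass_box: the other drain box, of the same make, holding three glass stoppers; it must stay shut. Which of the two stands on the left varies. Origin: on the bench under the box's middle; x from its front (latch, robot side) to its back, z up.
- bung_floor (a joint): floor of bars of the bung box, top 240 mm above the bench, hinged at the back, latched at the front: 0 shut, grows as it drops, 1.4 rad open (stays open). Open, its lower edge hangs 94 mm (a lip 76 mm) above the bench, 45 mm behind the box's middle; the bungs drop within about 60 mm of under the box
- bung_latch (a joint): sprung thumb lever of the bung box: 0 latched, grows as the paddle is pushed towards the box; the floor is released at about 0.2 rad, the stop is at 0.42 rad. It springs back when let go.
- bung_paddle (a point): middle of the front face of the bung box's latch paddle, an upright steel plate 46 mm wide, 316 to 344 mm above the bench, 6 mm thick, 103 mm in front of the box's middle, above the rim. It turns on a level pin 40 mm below. Push it from in front towards the box (box's +x): about 8 mm against 4 to 8 N lets the floor go; 17 mm is the stop
- glass_floor (a joint): hinged floor of the other box: 0 shut; it must stay shut. Its latch is like the bung box's, in the same place on its front.
- bung0: black rubber bung, one of four, tapered: 48 mm across its lower, narrow end, 58 mm across the top, 44 mm high, about 0.11 kg. Origin: centre of its narrow end. It starts standing on the floor of the bung box.
- bung1: another such bung in the bung box
- bung2: another such bung in the bung box
- bung3: another such bung in the bung box
- stopper0: glass bottle stopper, 46 mm head and tapered plug, 62 mm high, standing on its head in the other box. Origin: centre of its underside. To be left there.
- stopper1: another glass stopper in the other box
- stopper2: another glass stopper in the other box
- amber_bottle: stoppered amber glass bottle, 72 mm across, 150 mm high, on the bench behind the tray; leave it standing. Origin: centre of its underside.
- wide_jar: wide-mouthed green glass jar, 80 mm across, 125 mm high, behind the tray; leave it. Origin: centre of its underside.
- tall_bottle: stoppered amber bottle, 68 mm across, 165 mm high, behind the tray; leave it. Origin: centre of its underside.
Things that resemble listed ones, but are neither listed nor needed, are in the scene too. What is shaped like the stopper1 but purple or yellow is not meant. What is shaped like the bung3 but turquoise is not meant.

How it is judged:
By the outcome, as a careful person would: the job done as asked, in the order asked, and still so for the second after the job is handed in, with the robot touching nothing.
It also fails if it takes over 72 s, if anything falls off the work surface, if the arm or the gripper's body presses on something with over 40 N, if the wrist force passes 120 N, or if a joint passes its speed limit or range.

## Robot

A 6-joint arm with a two-finger parallel gripper is mounted at the origin on the work surface. World frame = base frame: x ahead of the robot, y to its left, z up, the work surface at z = 0. Lengths are in mm, angles in degrees, forces in N, time in s.
With the tool pointing down it reaches from about 300 to 850 mm from the base axis. Payload 4.2 kg.
Tool frame: the origin (TCP) lies on the front face of the gripper's body, between the roots of the fingers; the fingertips stand 78 mm ahead of it and the grasp point (between the pads) lies 60 mm ahead of it; x points along the fingers, y is the direction in which the jaws open and shut, and the axes are right-handed (so a half turn about x gives the same grasp; the last joint's range is limited). The gripper opens to 91 mm and grips with 3 to 60 N. Pads are 32 mm wide; open, the fingers measure 118 mm over their backs; the gripper's body (76 mm by 178 mm) begins 60 mm behind the grasp point.
Start: joints at [-72.135, 18.312, 89.639, -0, 72.044, -1.146], TCP at [187.305, -543.647, 292.276] pointing down, gripper open.
Joint ranges: [-177.97, 177.97], [-48.28, 115.42], [12.27, 149.76], [-77.06, 257.06], [2.81, 150.46], [-146.56, 146.56]. Speed limits (degrees/s): [147.25, 147.25, 180, 180, 180, 180].

## Interface

Orientations are given as [roll, pitch, yaw] about the fixed x, y, z axes, in that order (R = Rz(yaw) Ry(pitch) Rx(roll)).
In Python, from workcell import status, viewer, env gives the robot as it stands. The module is installed in compiled form; this text tells all that it offers.
- The arm moves only by the tool move_arm, never from a script. Its argument "moves" is a list of rows, each a list of 3 entries, a list of its own where there are three numbers: the shift along the tool's x, y, z in cm, then the turn about the tool's x in rad, then the gripper's target within -1 to 1 (fully open at 1, half-way at 0, shut at -1). A call has 1 to 20 rows; each row is the pose to reach, as a shift and turn from the pose commanded when the call began, along the tool's axes at that moment; what a row does not reach only later rows make up. A row lasts 1/8 s, in which the tool goes at most 62.5 mm and 10.7 degrees, less where a joint would pass 70% of its speed; a pose out of reach is approached as far as the arm can. A call with a gripper value outside its range is refused whole. The fingers move at their own pace and stop on an object; "force" is the grip in N (left out, the last holds). Time passes only in rows, so rows that repeat a pose let the fingers close. It gives the time, the measured TCP pose, the force and the opening at its end, in the units of the state.
- status.state(): the state, without advancing time (a new reading comes with each control period).
- viewer.grab_frame(name): name is "scene" or "side" or "wrist"; returns the picture (420x560x3 uint8, red, green, blue); there is no depth.
- viewer.get_calibration(name): a dict with "camera_matrix" (3x3 intrinsics, pixels), "eye" and "rotation" of the camera in the world. Camera axes: x right, y down, z forward; pixel columns grow to the right and rows downward; lengths in mm; the calibration is good to about 2 mm. The wrist camera is an equidistant fisheye: a pixel r from the principal point sees the ray r / f radians off the axis. A picture is of the moment at which its call begins: read the wrist's pose just before it. get_calibration takes no time and is no camera call; for the wrist camera it gives the pose at the moment of the call.
- env.job_done(): hands the job in, once; it reports no verdict.
The state is a dict: "time_s": time; "qpos": joint angles; "qvel": joint speeds; "effort": joint torques, N m; "ee_pos": TCP position; "ee_rot": TCP orientation; "force": force on the tool from outside, world axes, zero at the start; "torque": the same for the moment, N m; "gripper_width": finger opening in mm.
Only numpy, scipy, OpenCV 4.12 (cv2) and the standard library are available. Lean on these libraries where they do the work, as an engineer would, in place of code of your own. Each camera call takes 0.05 s, during which the arm holds its last target.

## Working session

There is one attempt and no reset: what is moved stays moved. The work goes in short steps, Python scripts to look and compute and a tool call to move; the robot and the scene stay as the last step left them, time stands still between calls to the robot, and variables do not carry over. Pictures are saved under pics/ and viewed, and the job is handed in when it is done.

Besides the shell and the picture viewer there is one more tool, called after "Call:" by a JSON object that holds its "name" and its "arguments". move_arm: Moves the arm, as the interface text tells. Its arguments: {"type":"object","properties":{"moves":{"type":"array","items":{"type":"array"}},"force":{"type":"number"}},"required":["moves"]}

```bash
mkdir -p pics
python3 - <<'E'
from workcell import status, viewer, env
import cv2
s=status.state(); print(s)
for n in("scene","side","wrist"):
    c=viewer.get_calibration(n); print(n,c)
    cv2.imwrite(f"pics/{n}0.png",viewer.grab_frame(n)[:,:,::-1])
E
```

```text
{'time_s': 0.0, 'qpos': array([-7.21354917e+01,  1.83525757e+01,  8.97059843e+01, -4.81049938e-04,
        7.20434624e+01, -1.14458349e+00]), 'qvel': array([ 0.01578976,  0.0399326 , -0.02233277,  0.02048986, -0.05216375,
       -0.03374945]), 'effort': array([ 8.51757650e-04, -4.12456870e+01, -2.31975693e+01,  7.29713473e-02,
        4.58960503e-02, -1.33283406e-04]), 'ee_pos': array([ 187.18890582, -543.29677898,  291.41364322]), 'ee_rot': array([-90.88773542,  89.89797655, 108.12150511]), 'force': array([-0.23396221, -0.31495162, -0.42018159]), 'torque': array([ 0.02085825, -0.01973501,  0.03096883]), 'gripper_width': 91.30152471033213}
scene {'camera_matrix': array([[542.65234705,   0.        , 272.68013906],
       [  0.        , 542.65234705, 207.77879729],
       [  0.        ,   0.        ,   1.        ]]), 'eye': array([1684.64915948,   21.18948793, 1364.13577263]), 'rotation': array([-1.35857384e+02, -2.98098470e-02,  9.03179938e+01])}
side {'camera_matrix': array([[474.36363319,   0.        , 282.10689923],
       [  0.        , 474.36363319, 211.1909874 ],
       [  0.        ,   0.        ,   1.        ]]), 'eye': array([ 327.0124656 , -853.13744011,  867.10055351]), 'rotation': array([-126.91449325,   -0.1663969 ,  -17.08345107])}
wrist {'camera_matrix': array([[325.1922621 ,   0.        , 276.87647362],
       [  0.        , 325.1922621 , 211.65767305],
       [  0.        ,   0.        ,   1.        ]]), 'eye': array([ 253.01686117, -520.92516065,  384.76676087]), 'rotation': array([ 1.65512336e+02,  8.69683151e-02, -7.09658793e+01])}
```

View pics/scene0.png

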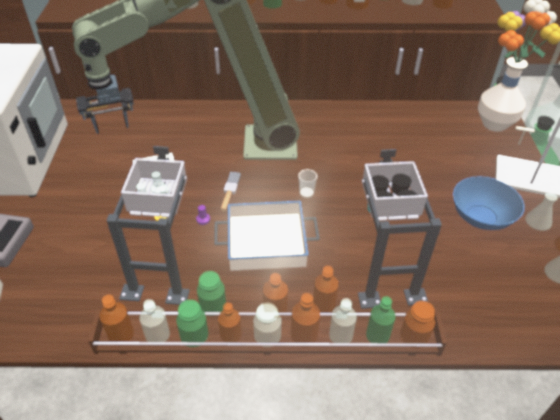

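View pics/side0.png

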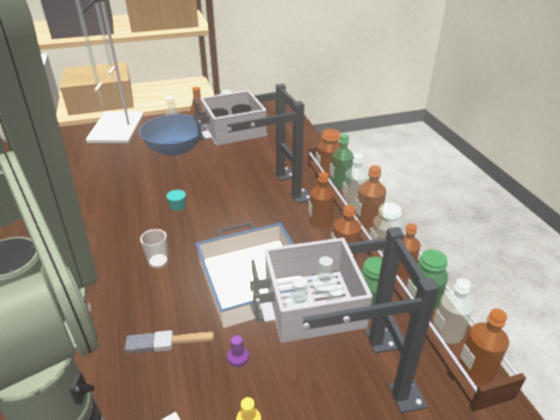

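View pics/wrist0.png

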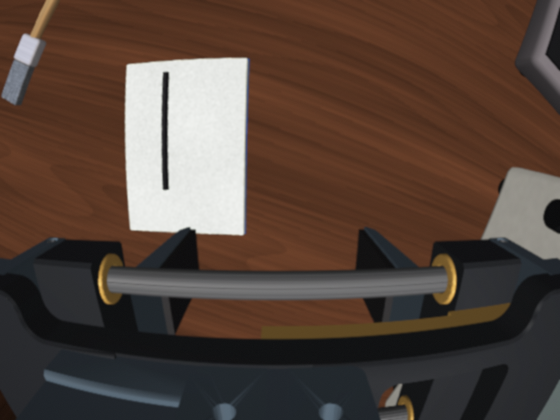

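```bash
cat > h.py <<'E'
import numpy as np, cv2
from scipy.spatial.transform import Rotation as Ro
from workcell import viewer,status
def cal(n):
    c=viewer.get_calibration(n); return c['camera_matrix'],np.array(c['eye']),Ro.from_euler('xyz',c['rotation'],degrees=True).as_matrix()
def ray(n,u,v):
    K,e,R=cal(n); p=np.array([(u-K[0,2])/K[0,0],(v-K[1,2])/K[1,1]])
    if n=='wrist':
        t=np.hypot(*p); d=np.r_[p/t*np.sin(t),np.cos(t)] if t>1e-9 else np.array([0,0,1.])
    else: d=np.r_[p,1]
    return e,R@(d/np.linalg.norm(d))
def onz(n,u,v,z):
    e,d=ray(n,u,v); return e+d*(z-e[2])/d[2]
def proj(n,P):
    K,e,R=cal(n); q=R.T@(np.array(P,float)-e); 
    if n=='wrist':
        t=np.arctan2(np.hypot(q[0],q[1]),q[2]); q2=q[:2]/np.hypot(q[0],q[1])*t
        return q2*K[0,0]+K[:2,2]
    return q[:2]/q[2]*K[0,0]+K[:2,2]
def grab(n,f=None):
    im=viewer.grab_frame(n)[:,:,::-1].copy()
    if f: cv2.imwrite('pics/'+f,im)
    return im
E
python3 - <<'E'
import cv2
s=cv2.imread('pics/scene0.png'); d=cv2.imread('pics/side0.png')
def crop(im,x0,y0,x1,y1,k,f): cv2.imwrite('pics/'+f,cv2.resize(im[y0:y1,x0:x1],None,fx=k,fy=k,interpolation=cv2.INTER_CUBIC))
crop(s,200,190,330,280,6,'c1.png'); crop(s,340,140,460,240,6,'c2.png')
crop(s,95,130,225,230,6,'c3.png')
crop(d,130,70,310,210,4,'c4.png'); crop(d,180,200,380,350,4,'c5.png')
E
```

```text
(no output)
```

View pics/c1.png

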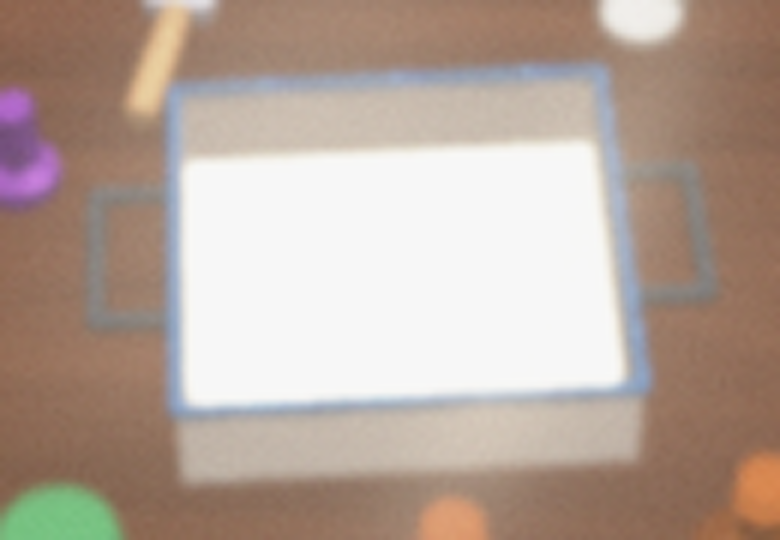

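View pics/c2.png

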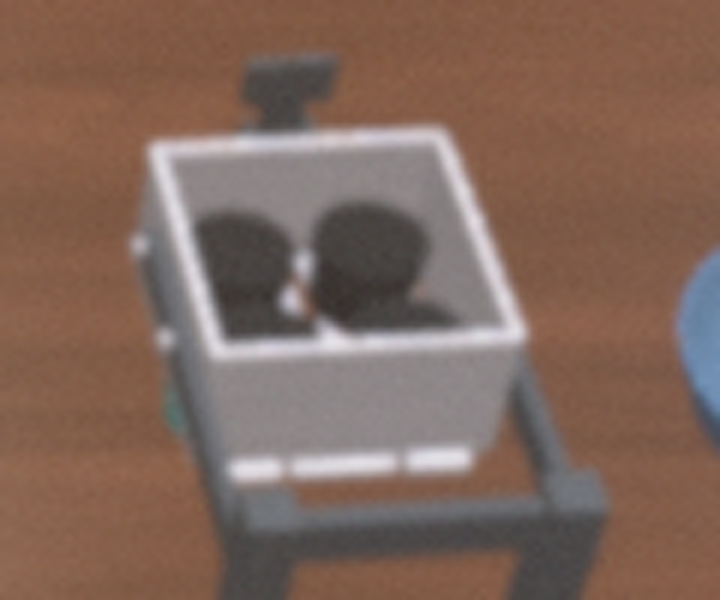

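View pics/c3.png

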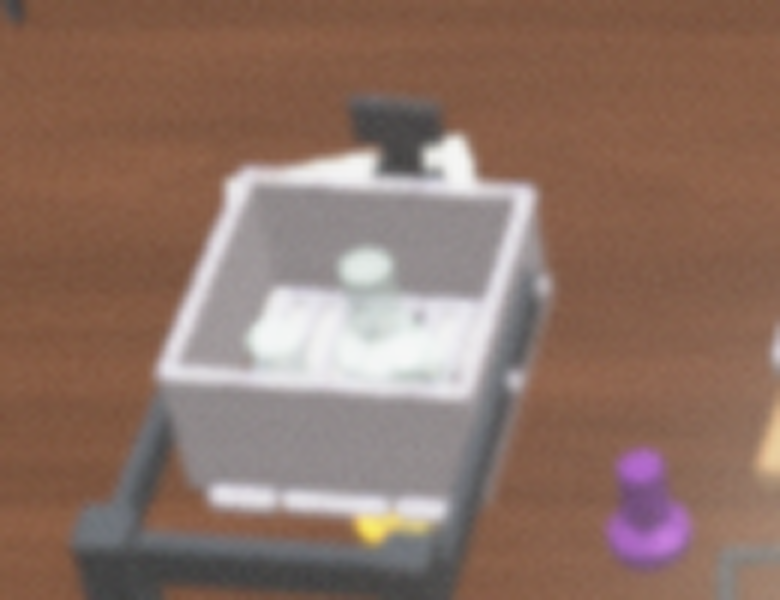

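View pics/c4.png

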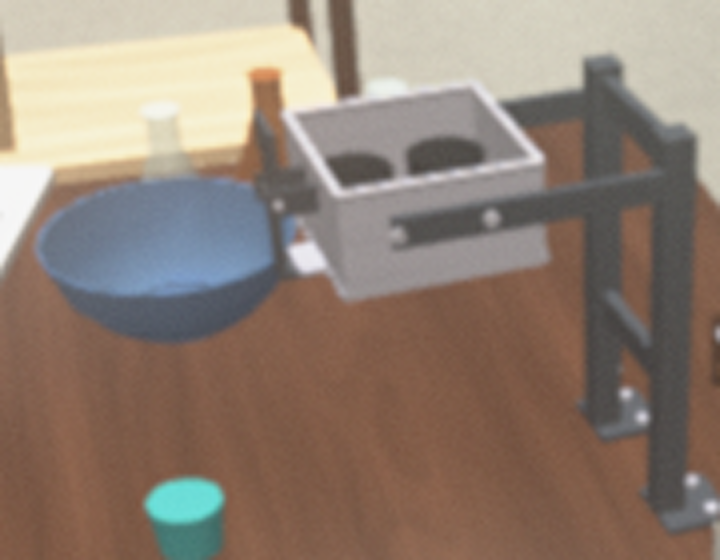

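View pics/c5.png

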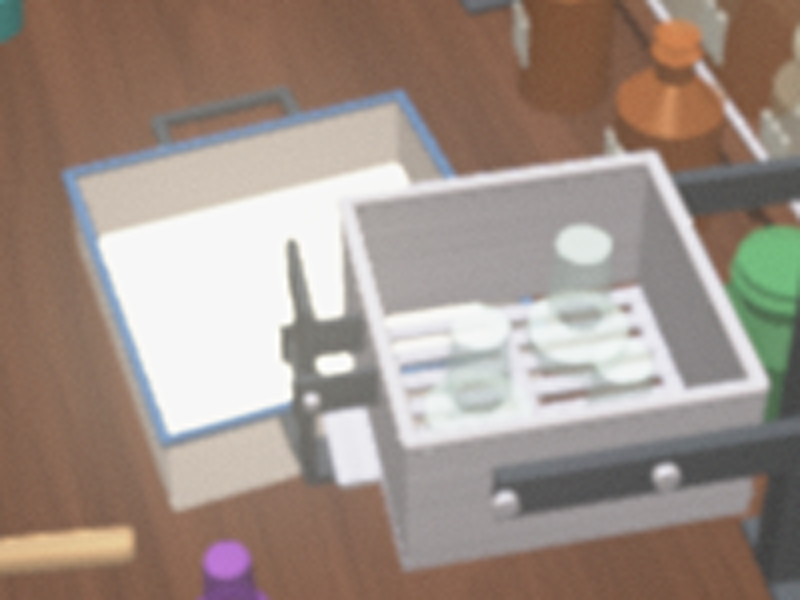

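```bash
python3 - <<'E'
from h import *
np.set_printoptions(precision=1,suppress=True)
S=lambda L,z:np.array([onz('scene',u,v,z) for u,v in L])
def rect(c,n):
    m=c.mean(0); x=(c[2]+c[3]-c[0]-c[1]); y=(c[1]+c[2]-c[0]-c[3])
    print(n,m,'yaw x',np.degrees(np.arctan2(x[1],x[0])),'yaw y',np.degrees(np.arctan2(-y[0],y[1])),'size',np.linalg.norm(x)/2,np.linalg.norm(y)/2); print(c)
rect(S([(228.8,204.2),(300.8,201.7),(307.5,255),(229.5,258.7)],60),'tray')
print(S([(215.8,232.7),(316.7,228.5)],51))
rect(S([(365,164.5),(413.8,161.7),(427.2,195.8),(375.8,198.7)],315),'bung')
rect(S([(135,158.7),(184.2,161.3),(173.3,195),(122.5,192)],315),'glass')
print('turq',onz('side',177.5,206,0), 'purple',onz('side',237,357,5))
print('paddle top scene',S([(340+247/6,140+62/6),(340+340/6,140+60/6)],344))
print('cup',onz('side',156,258,0),onz('scene',307,192,0),'brush',onz('scene',232,175,5),onz('scene',224,208,10))
print('bowl',onz('scene',455,195,60),'yel',onz('side',250,415,10), 'paper')
# bottles behind: side
for n,p in dict(green=(374,300),amb=(347,255),tall=(320,225)).items(): print(n,onz('side',*p,0))
for n,p,z in (('green',(211,280),125),('amb',(276,282),150),('tall',(327,272),165)): print(n,onz('scene',*p,z))
E
python3 - <<'E'
import cv2
s=cv2.imread('pics/scene0.png')
cv2.imwrite('pics/c6.png',cv2.resize(s[225:355,180:350],None,fx=4.5,fy=4.5,interpolation=cv2.INTER_CUBIC))
E
```

```text
tray [513.   -4.1  60. ] yaw x 3.714038850737559 yaw y 3.4798611909193715 size 233.65727872101755 241.95374527474783
[[ 403.1 -133.1   60. ]
 [ 389.7  109.9   60. ]
 [ 621.6  123.5   60. ]
 [ 637.6 -116.5   60. ]]
[[ 523.5 -168.2   51. ]
 [ 503.3  158.5   51. ]]
bung [553.  363.5 315. ] yaw x 5.125618514484708 yaw y 5.062659455428217 size 142.54124849899455 144.42555891120105
[[488.7 284.7 315. ]
 [475.4 429.5 315. ]
 [617.9 441.3 315. ]
 [630.1 298.3 315. ]]
glass [ 542.9 -323.8  315. ] yaw x -4.4912225665546135 yaw y -4.305804979501342 size 141.6060655638846 144.91421449718797
[[ 467.  -391.6  315. ]
 [ 477.7 -244.9  315. ]
 [ 619.  -258.2  315. ]
 [ 608.  -400.5  315. ]]
turq [367.5 368.6   0. ] purple [ 420.8 -226.9    5. ]
paddle top scene [[458.9 331.7 344. ]
 [457.1 377.2 344. ]]
cup [282.7 147.6   0. ] [280.7 137.8   0. ] brush [ 197.2 -137.2    5. ] [ 372.6 -154.6   10. ]
bowl [354.2 639.5  60. ] yel [ 415. -366.   10.] paper
green [ 777.  -160.1    0. ]
amb [778.8   9.3   0. ]
tall [755.  152.8   0. ]
green [ 766.7 -157.1  125. ]
amb [791.  26. 150.]
tall [767.2 166.8 165. ]
```

View pics/c6.png

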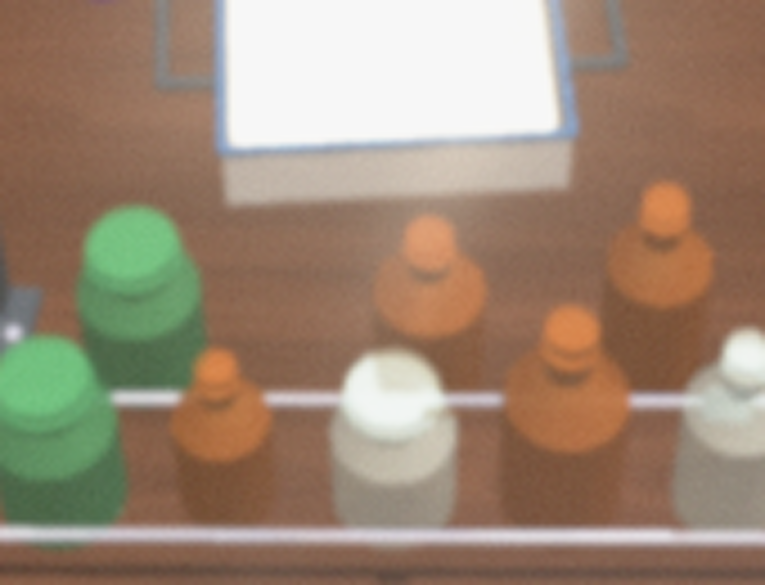

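Run:
```python
from h import *
np.set_printoptions(precision=1,suppress=True)
print(onz('scene',369,208,20),proj('scene',[367.5,368.6,20]))
for n,f in(('scene','scene0'),('side','side0')):
    im=cv2.imread(f'pics/{f}.png'); hsv=cv2.cvtColor(im,cv2.COLOR_BGR2HSV)
    m=cv2.inRange(hsv,(78,70,40),(98,255,255)); k,l,st,c=cv2.connectedComponentsWithStats(m)
    for i in range(1,k):
        if st[i,4]>3: print(n,st[i],c[i])
print('side pts',onz('side',177,204,0),onz('side',177,195,44))
s=cv2.imread('pics/scene0.png')
for p in ([187,-543,292],[187,-543,352],[187,-543,214],[187,-543,392]): print(p,proj('scene',p))
cv2.imwrite('pics/c7.png',cv2.resize(s[0:160,50:300],None,fx=3,fy=3,interpolation=cv2.INTER_CUBIC))
```

```text
[379.2 347.   20. ] [374.8 205.6]
side [167 190  19  21 311] [176.4 199.1]
side pts [367.3 379.6   0. ] [371.  363.6  44. ]
[187, -543, 292] [106.3 108.9]
[187, -543, 352] [102.2  93.7]
[187, -543, 214] [111.2 127.7]
[187, -543, 392] [99.4 83.2]
```

View pics/c7.png

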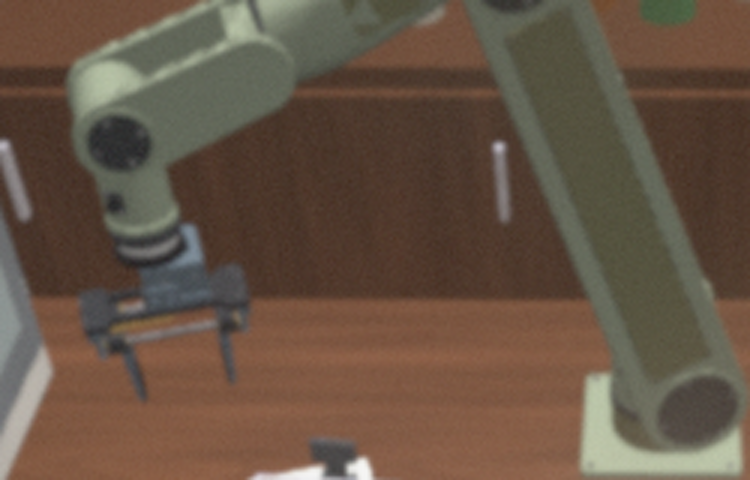

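```bash
cat >> h.py <<'E'
def plan(pts,yaw_jaw=None):
    """pts: list of world TCP; yaw_jaw: deg direction of jaw axis"""
    s=status.state(); R=Ro.from_euler('xyz',s['ee_rot'],degrees=True).as_matrix(); p=np.array(s['ee_pos'])
    print('tcp',p.round(1),'jaw yaw',np.degrees(np.arctan2(R[1,1],R[0,1])).round(2),'zdir',R[:,2].round(3),'xdir',R[:,0].round(3),'q',np.array(s['qpos']).round(1),'F',np.array(s['force']).round(1),'w',round(s['gripper_width'],1),'t',s['time_s'])
    for q in pts: print(q,'->cm',(R.T@(np.array(q)-p)/10).round(2))
    if yaw_jaw is not None:
        for k in (0,180):
            a=np.radians(yaw_jaw+k); v=R.T@np.array([np.cos(a),np.sin(a),0]); print('turn',np.arctan2(v[2],v[1]).round(3))
E
python3 - <<'E'
from h import *
plan([[187,-543,330],[330,-150,330],[521,-135,260],[521,-135,140],[523.5,-168,140]],93.6)
K,e,R=cal('wrist');print(R)
E
```

```text
tcp [ 187.2 -543.4  291.7] jaw yaw -70.99 zdir [-0.945 -0.326 -0.   ] xdir [-0.     0.001 -1.   ] q [-72.1  18.3  89.7   0.   72.   -1.1] F [-0.1 -0.6  0.3] w 91.3 t 0.15
[187, -543, 330] ->cm [-3.83 -0.05  0.01]
[330, -150, 330] ->cm [ -3.79 -32.55 -26.31]
[521, -135, 260] ->cm [  3.2  -27.73 -44.86]
[521, -135, 140] ->cm [ 15.2  -27.72 -44.86]
[523.5, -168, 140] ->cm [ 15.2  -24.52 -44.02]
turn -2.873
turn 0.269
[[ 0.32613024 -0.91516074 -0.23689637]
 [-0.945324   -0.31605967 -0.08042901]
 [-0.00126791  0.25017416 -0.96820002]]
```

Call:
{"name": "move_arm", "arguments": {"moves": [[[-4,-16,-13],0,1],[[-4,-32.5,-26.3],0,1],[[-4,-32.5,-26.3],0,1],[[-4,-32.5,-26.3],0,1],[[-4,-32.5,-26.3],0,1],[[-4,-32.5,-26.3],0.1,1],[[-4,-32.5,-26.3],0.2,0.5],[[-4,-32.5,-26.3],0.27,0],[[-4,-32.5,-26.3],0.27,-0.2],[[0,-29,-40],0.27,-0.2],[[3,-27.7,-44.9],0.27,-0.2],[[3,-27.7,-44.9],0.27,-0.2],[[3,-27.7,-44.9],0.27,-0.2],[[3,-27.7,-44.9],0.27,-0.2],[[3,-27.7,-44.9],0.27,-0.2]]}}

```text
time_s: 2.02
ee_pos: [520.4, -136.0, 263.0]
ee_rot: [84.8, 90.0, -91.7]
force: [-0.3, -0.4, -0.4]
gripper_width: 36.8
```

Run:
```python
from h import *
plan([[521,-135,140],[523.5,-168,140],[523.5,-168,111]],93.6)
grab('wrist','w1.png'); im=grab('side','s1.png')
print(proj('wrist',[523.4,-167.5,51]))
```

```text
tcp [ 520.4 -136.   263. ] jaw yaw -86.51 zdir [-0.998 -0.061  0.   ] xdir [-0. -0. -1.] q [-15.9  16.2  97.2  -0.   66.7  70.6] F [-0.3 -0.4 -0.4] w 36.8 t 2.025
[521, -135, 140] ->cm [12.3  -0.1  -0.07]
[523.5, -168, 140] ->cm [12.3   3.2  -0.12]
[523.5, -168, 111] ->cm [15.2   3.2  -0.12]
turn 3.14
turn -0.002
[309.16075358 201.5144411 ]
```

View pics/w1.png

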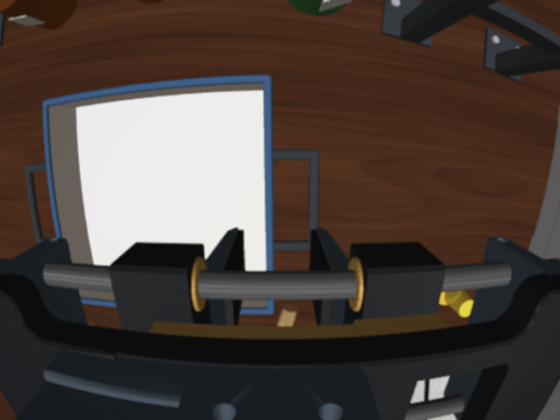

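View pics/s1.png

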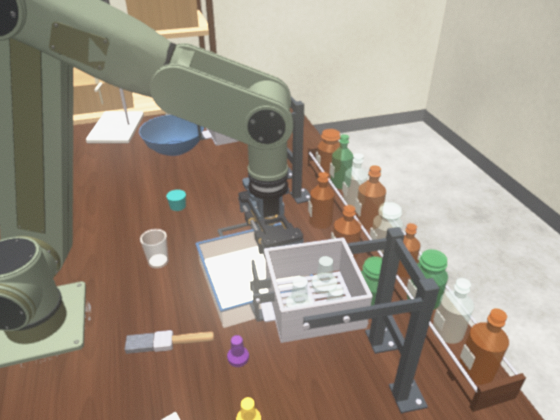

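Run:
```python
from h import *
np.set_printoptions(precision=1,suppress=True)
im=cv2.imread('pics/w1.png'); cv2.imwrite('pics/c8.png',cv2.resize(im[130:270,250:340],None,fx=4,fy=4,interpolation=cv2.INTER_CUBIC))
for u in(309,314,319): print(onz('wrist',u,200,51))
print(onz('wrist',314,155,51),onz('wrist',314,246,51))
print('rim',onz('wrist',269,85,60))
K,e,R=cal('wrist');print(e)
```

```text
[ 524.9 -167.2   51. ]
[ 525.2 -172.1   51. ]
[ 525.5 -176.9   51. ]
[ 568.5 -168.5   51. ] [ 478.1 -176.4   51. ]
rim [ 630.5 -122.6   60. ]
[ 589.8 -131.9  356.7]
```

View pics/c8.png

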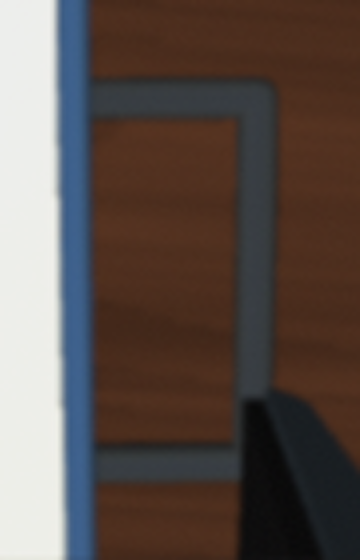

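Call:
{"name": "move_arm", "arguments": {"moves": [[[6,0,-0.1],0,-0.2],[[12.3,0,-0.1],0,-0.2],[[12.3,0,-0.1],0,-0.2],[[12.3,3.4,-0.3],0,-0.2],[[12.3,3.4,-0.3],0,-0.2],[[12.3,3.4,-0.3],0,-0.2],[[15.2,3.4,-0.3],0,-0.2],[[15.2,3.4,-0.3],0,-0.2],[[15.2,3.4,-0.3],0,-0.2]], "force": 30}}

```text
time_s: 3.25
ee_pos: [527.2, -169.0, 111.4]
ee_rot: [157.9, 89.9, -18.5]
force: [0.3, 0.0, -0.7]
gripper_width: 36.7
```

Run:
```python
from h import *
plan([],93.6)
im=grab('wrist','w2.png')
```

```text
tcp [ 527.2 -169.   111.4] jaw yaw -86.43 zdir [-0.998 -0.062 -0.001] xdir [ 0.001 -0.    -1.   ] q [-19.   26.5 106.2   0.   47.2  67.5] F [ 0.3  0.  -0.7] w 36.7 t 3.25
turn 3.141
turn -0.001
```

View pics/w2.png

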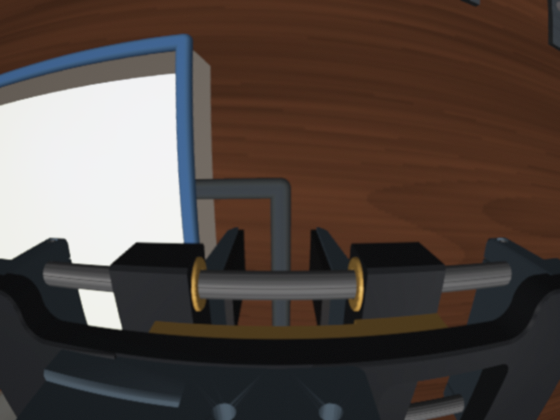

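Call:
{"name": "move_arm", "arguments": {"moves": [[[0,0,0],0,-1],[[0,0,0],0,-1],[[0,0,0],0,-1],[[0,0,0],0,-1],[[0,0,0],0,-1]], "force": 30}}

```text
time_s: 3.92
ee_pos: [526.9, -169.7, 110.6]
ee_rot: [123.3, 89.9, -53.1]
force: [-0.2, -1.7, 2.3]
gripper_width: 9.3
```

Run:
```python
from h import *
np.set_printoptions(precision=1,suppress=True)
plan([],90)
im=grab('scene','sc2.png')
cv2.imwrite('pics/c9.png',cv2.resize(im[150:290,180:460],None,fx=2.8,fy=2.8,interpolation=cv2.INTER_CUBIC))
```

```text
tcp [ 526.9 -169.7  110.6] jaw yaw -86.43 zdir [-1.  -0.1 -0. ] xdir [ 0. -0. -1.] q [-19.   26.5 106.3  -0.1  47.1  67.4] F [-0.2 -1.7  2.3] w 9.3 t 3.925
turn -3.079
turn 0.062
```

View pics/c9.png

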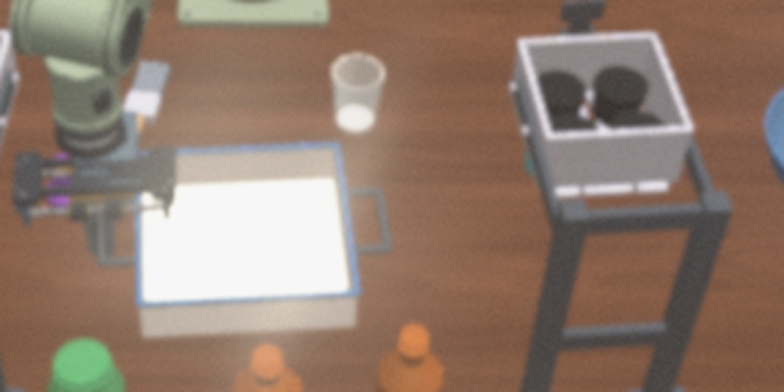

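Call:
{"name": "move_arm", "arguments": {"moves": [[[0,-1,-0.3],0,-1],[[0,-3,-0.7],0.01,-1],[[0,-5.5,-1.1],0.02,-1],[[0,-8,-1.5],0.03,-1],[[0,-10.5,-1.8],0.045,-1],[[0,-13,-2.0],0.045,-1],[[0,-15.5,-2.2],0.045,-1],[[0,-17.9,-2.3],0.045,-1],[[0,-17.9,-2.3],0.045,-1]]}}

```text
time_s: 5.1
ee_pos: [538.6, 13.0, 110.5]
ee_rot: [-99.8, 89.8, 81.2]
force: [-0.4, 6.1, 4.4]
gripper_width: 9.5
```

Run:
```python
from h import *
np.set_printoptions(precision=1,suppress=True)
plan([[536,198.6,110.6]],91)
im=grab('scene','sc3.png')
cv2.imwrite('pics/c10.png',cv2.resize(im[130:300,220:460],None,fx=3,fy=3,interpolation=cv2.INTER_CUBIC))
```

```text
tcp [538.6  13.  110.5] jaw yaw -89.02 zdir [-1. -0. -0.] xdir [ 0.  0. -1.] q [  0.1  25.5 108.3   0.2  46.2  89. ] F [-0.4  6.1  4.4] w 9.5 t 5.1
[536, 198.6, 110.6] ->cm [  0.  -18.6  -0.1]
turn 3.141
turn -0.0
```

View pics/c10.png

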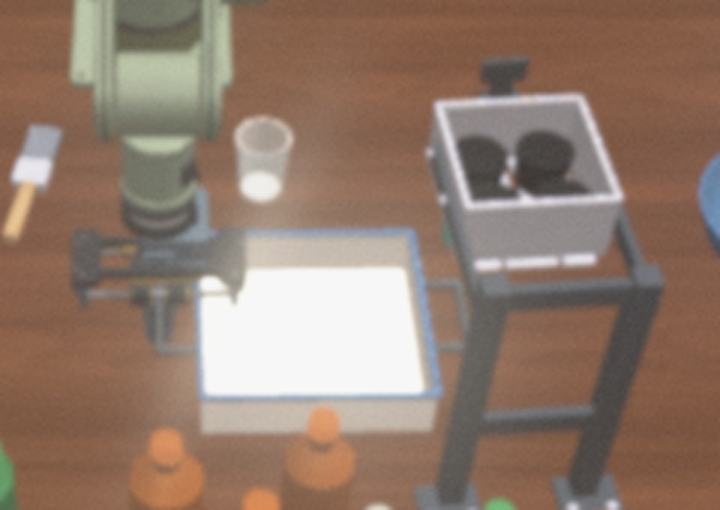

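Run:
```python
from h import *
np.set_printoptions(precision=1,suppress=True)
for p in ((413,232),(440,396),(203,396)): print(onz('scene',220+p[0]/3,130+p[1]/3,60))
```

```text
[415.2 299.7  60. ]
[647.9 303.1  60. ]
[649.4  61.9  60. ]
```

Call:
{"name": "move_arm", "arguments": {"moves": [[[0,-1,0],0,-1],[[0,-3,0],0,-1],[[0,-5.5,0],0,-1],[[0,-8,0],0,-1],[[0,-10.5,0],0,-1],[[0,-13,0],0,-1],[[0,-15.5,0.1],0,-1],[[0,-17.5,0.1],0,-1],[[0,-18.3,0.1],0,-1],[[0,-18.3,0.1],0,-1]]}}

```text
time_s: 6.4
ee_pos: [534.6, 193.5, 110.5]
ee_rot: [88.9, 90.0, -90.1]
force: [-0.1, -2.3, 5.9]
gripper_width: 9.0
```

Run:
```python
from h import *
np.set_printoptions(precision=1,suppress=True)
plan([[536,196,110.6]],91)
im=grab('scene','sc4.png'); im2=grab('side','s4.png')
cv2.imwrite('pics/c11.png',np.hstack([cv2.resize(im[130:310,300:460],None,fx=2.5,fy=2.5,interpolation=cv2.INTER_CUBIC),cv2.resize(im2[60:240,130:290],None,fx=2.5,fy=2.5,interpolation=cv2.INTER_CUBIC)]))
```

```text
tcp [534.6 193.5 110.5] jaw yaw -89.04 zdir [-1. -0.  0.] xdir [-0. -0. -1.] q [ 18.8  27.6 104.2  -0.   48.2 107.8] F [-0.1 -2.3  5.9] w 9.0 t 6.4
[536, 196, 110.6] ->cm [-0.  -0.2 -0.1]
turn 3.141
turn -0.001
```

View pics/c11.png

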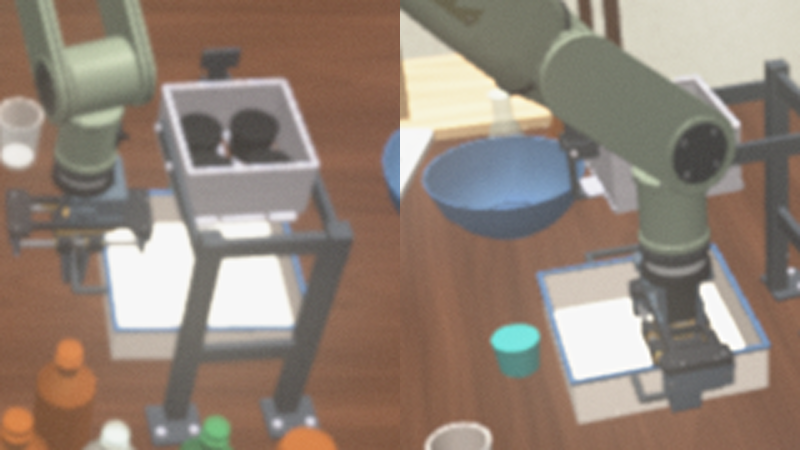

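Call:
{"name": "move_arm", "arguments": {"moves": [[[0,0,0],0,-0.2],[[0,0,0],0,-0.2],[[0,0,0],0,-0.2],[[-1.5,0,0],0,-0.2],[[-3,0,0],0,-0.2],[[-3,0,0],0,-0.2],[[-3,4.5,0],0,-0.2],[[-3,4.5,0],0,-0.2],[[-3,4.5,2],0,-0.2]]}}

```text
time_s: 7.62
ee_pos: [516.3, 148.5, 140.3]
ee_rot: [-158.8, 89.9, 22.1]
force: [-0.4, -0.4, -0.2]
gripper_width: 36.2
```

Run:
```python
from h import *
np.set_printoptions(precision=1,suppress=True)
plan([[515,150,420],[420,190,420],[405,350.5,405]],-85)
im2=grab('side','s5.png')
```

```text
tcp [516.3 148.5 140.3] jaw yaw -89.13 zdir [-1. -0. -0.] xdir [ 0.  0. -1.] q [ 14.8  23.2 106.7   0.   50.  103.9] F [-0.4 -0.4 -0.2] w 36.2 t 7.625
[515, 150, 420] ->cm [-28.   -0.2   0.1]
[420, 190, 420] ->cm [-28.   -4.3   9.5]
[405, 350.5, 405] ->cm [-26.5 -20.4  10.8]
turn -0.072
turn 3.07
```

View pics/s5.png

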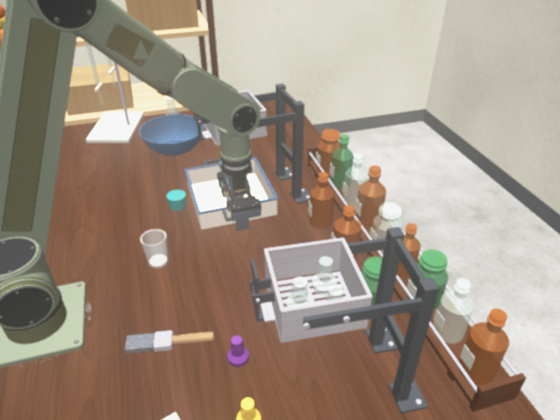

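Released cleanly: the tray sits under the bung box at about (232,190) in the side view, and the turquoise bung at (177,200) is clear of it. Next, up and over to the paddle.

Call:
{"name": "move_arm", "arguments": {"moves": [[[-14,0,2],0,-1],[[-28,0,4],0,-1],[[-28,0,5],0,-1],[[-28,0,6],0,-1],[[-28,0,7],0,-1],[[-28,-4.3,9.5],0,-1],[[-28,-4.3,9.5],0,-1],[[-28,-12,11],-0.04,-1],[[-26.5,-20.4,11.5],-0.07,-1],[[-26.5,-20.4,11.5],-0.07,-1],[[-26.5,-20.4,11.5],-0.07,-1],[[-26.5,-20.4,11.5],-0.07,-1]], "force": 30}}

```text
time_s: 9.18
ee_pos: [397.2, 350.0, 404.9]
ee_rot: [73.7, 89.9, -101.3]
force: [0.4, -0.2, -0.6]
gripper_width: 0.4
```

Run:
```python
from h import *
np.set_printoptions(precision=1,suppress=True)
plan([[430,352.7,405],[447,354.2,405]],-85)
im2=grab('scene','sc6.png'); im=grab('side','s6.png')
cv2.imwrite('pics/c12.png',np.hstack([cv2.resize(im2[50:230,330:470],None,fx=3,fy=3,interpolation=cv2.INTER_CUBIC),cv2.resize(im[50:230,160:280],None,fx=3,fy=3,interpolation=cv2.INTER_CUBIC)]))
grab('wrist','w6.png')
```

```text
tcp [397.2 350.  404.9] jaw yaw -85.03 zdir [-1.  -0.1  0. ] xdir [-0. -0. -1.] q [ 40.2  11.3  83.3  -0.1  85.5 125.2] F [ 0.4 -0.2 -0.6] w 0.4 t 9.175
[430, 352.7, 405] ->cm [-0.   0.  -3.3]
[447, 354.2, 405] ->cm [-0.  0. -5.]
turn -0.001
turn 3.141
```

View pics/c12.png

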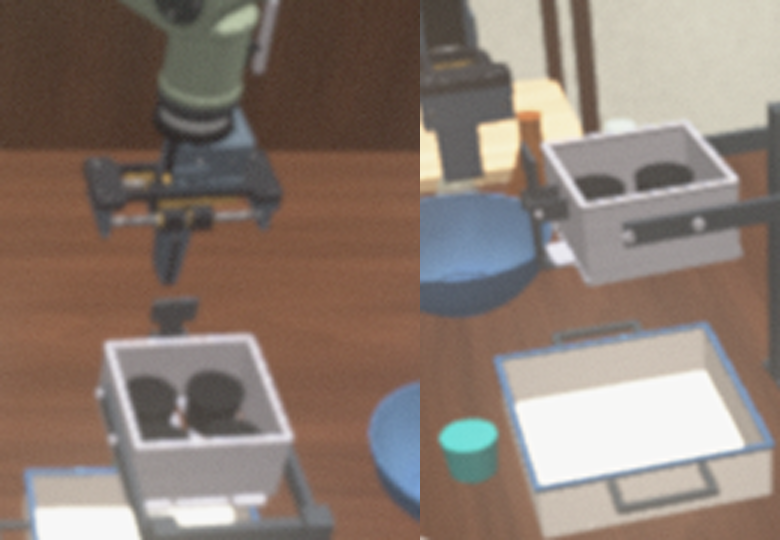

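View pics/w6.png

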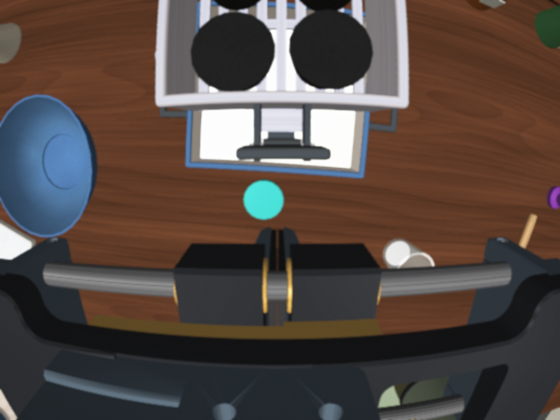

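Run:
```python
from h import *
np.set_printoptions(precision=1,suppress=True)
for n,u,v,z in(('trayL',187,163,60),('trayR',366,176,60),('boxL',157,104,315),('boxR',408,106,315),('padL',238,157,344),('padR',330,157,344)): print(n,onz('wrist',u,v,z))
```

```text
trayL [412.6 475.4  60. ]
trayR [415.7 225.8  60. ]
boxL [477.9 426.1 315. ]
boxR [489.9 279.6 315. ]
padL [452.1 372.5 344. ]
padR [455.9 328.6 344. ]
```

Call:
{"name": "move_arm", "arguments": {"moves": [[[0,0,-2],0,-1],[[0,0,-3.4],0,-1],[[0,0,-3.8],0,-1],[[0,0,-4.2],0,-1],[[0,0,-4.6],0,-1],[[0,0,-4.6],0,-1]]}}

```text
time_s: 10.07
ee_pos: [441.5, 354.1, 404.9]
ee_rot: [20.0, 89.8, -155.0]
force: [-5.6, -0.7, 0.7]
gripper_width: 0.6
```

Run:
```python
from h import *
np.set_printoptions(precision=1,suppress=True)
plan([],-85)
im2=grab('scene','sc7.png')
cv2.imwrite('pics/c13.png',cv2.resize(im2[70:310,300:480],None,fx=3,fy=2.5,interpolation=cv2.INTER_CUBIC))
```

```text
tcp [441.5 354.1 404.9] jaw yaw -85.01 zdir [-1.  -0.1  0. ] xdir [-0. -0. -1.] q [ 37.5  14.9  78.5   0.1  86.8 122.5] F [-5.6 -0.7  0.7] w 0.6 t 10.075
turn -0.0
turn 3.141
```

View pics/c13.png

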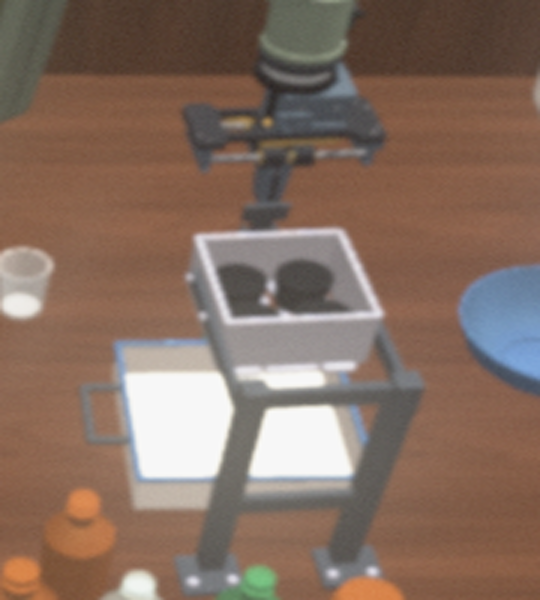

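Contact at 5.6 N with the floor still shut, so I'll push another 8 mm.

Call:
{"name": "move_arm", "arguments": {"moves": [[[0,0,-0.4],0,-1],[[0,0,-0.8],0,-1],[[0,0,-0.8],0,-1],[[0,0,-0.8],0,-1],[[0,0,-0.8],0,-1],[[0,0,-0.8],0,-1]]}}

```text
time_s: 10.88
ee_pos: [448.3, 354.7, 404.2]
ee_rot: [16.1, 89.6, -158.8]
force: [-8.8, -0.9, -1.4]
gripper_width: 0.7
```

Run:
```python
from h import *
np.set_printoptions(precision=1,suppress=True)
plan([],-85)
im2=grab('scene','sc8.png')
im=grab('side','s8.png')
cv2.imwrite('pics/c14.png',np.hstack([cv2.resize(im2[70:310,300:460],None,fx=2.4,fy=2.4,interpolation=cv2.INTER_CUBIC),cv2.resize(im[50:290,130:290],None,fx=2.4,fy=2.4,interpolation=cv2.INTER_CUBIC)]))
```

```text
tcp [448.3 354.7 404.2] jaw yaw -84.98 zdir [-1.  -0.1  0. ] xdir [-0. -0. -1.] q [ 37.1  15.5  77.7   0.1  87.1 122.1] F [-8.8 -0.9 -1.4] w 0.7 t 10.875
turn 0.0
turn -3.141
```

View pics/c14.png

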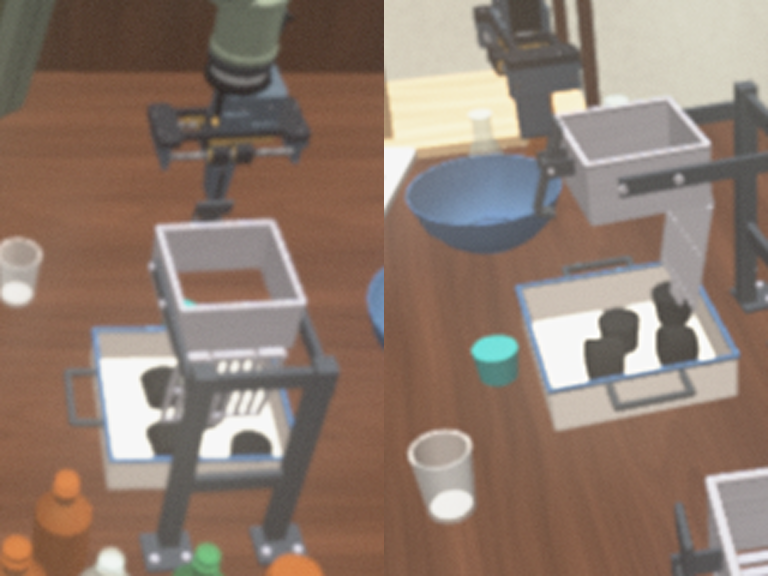

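Call:
{"name": "move_arm", "arguments": {"moves": [[[0,0,1],0,-1],[[0,0,5],0,-1],[[0,0,5],0,-1],[[-1.5,8,4.5],0,-1],[[-1.5,15.5,3.5],0,-1],[[-1.5,16,3.5],0.04,-0.5],[[8,19,-3],0.07,-0.2],[[10,20,-8.5],0.07,-0.2],[[10,20,-8.5],0.07,-0.2],[[10,20,-8.5],0.07,-0.2],[[10,20,-8.5],0.07,-0.2]]}}

```text
time_s: 12.35
ee_pos: [553.1, 163.3, 305.6]
ee_rot: [-175.6, 90.0, 5.4]
force: [-0.0, 0.2, 1.1]
gripper_width: 36.6
```

Run:
```python
from h import *
np.set_printoptions(precision=1,suppress=True)
plan([],-89)
im2=grab('wrist','w9.png')
im=grab('side','s9.png')
cv2.imwrite('pics/c15.png',cv2.resize(im[70:230,160:310],None,fx=4,fy=3.7,interpolation=cv2.INTER_CUBIC))
```

```text
tcp [553.1 163.3 305.6] jaw yaw -89.05 zdir [-1. -0. -0.] xdir [ 0.  0. -1.] q [ 15.3  18.   88.2  -0.   73.8 104.4] F [-0.   0.2  1.1] w 36.6 t 12.35
turn -0.001
turn 3.141
```

View pics/c15.png

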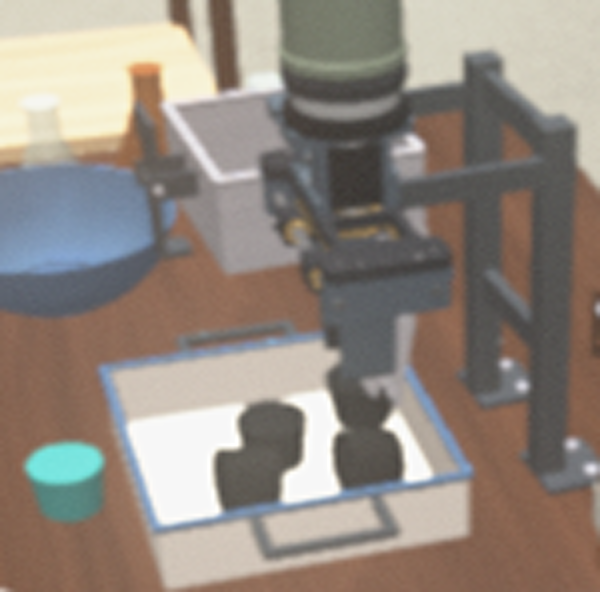

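View pics/w9.png

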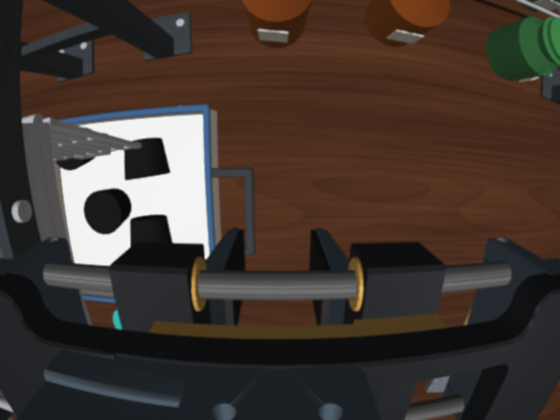

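Run:
```python
from h import *
np.set_printoptions(precision=1,suppress=True)
print(onz('wrist',249.5,172,51),onz('wrist',249.5,240,51),onz('wrist',249.5,210,51))
plan([[536,150,140],[536,193.5,140],[536,193.5,111]],-89)
im=cv2.imread('pics/s8.png');cv2.imwrite('pics/c16.png',cv2.resize(im[130:230,170:290],None,fx=6,fy=6,interpolation=cv2.INTER_CUBIC))
```

```text
[576.5 193.4  51. ] [498.8 193.6  51. ] [534.1 193.4  51. ]
tcp [552.6 163.6 306.6] jaw yaw -89.0 zdir [-1. -0. -0.] xdir [ 0.  0. -1.] q [ 15.4  17.9  88.2  -0.   73.8 104.4] F [-0.7  0.4 -0.4] w 36.3 t 12.45
[536, 150, 140] ->cm [16.7  1.3  1.7]
[536, 193.5, 140] ->cm [16.7 -3.   1.6]
[536, 193.5, 111] ->cm [19.6 -3.   1.6]
turn -0.0
turn 3.142
```

View pics/c16.png

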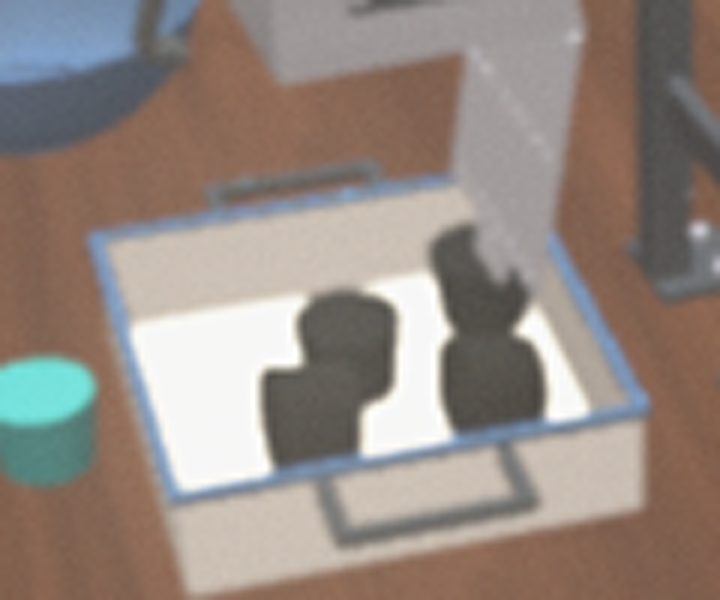

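Call:
{"name": "move_arm", "arguments": {"moves": [[[6,1.3,1.7],0,-0.2],[[12,1.3,1.7],0,-0.2],[[16.7,1.3,1.7],0,-0.2],[[16.7,1.3,1.7],0,-0.2],[[16.7,-3,1.7],0,-0.2],[[16.7,-3,1.7],0,-0.2],[[16.7,-3,1.7],0,-0.2],[[19.6,-3,1.7],0,-0.2],[[19.6,-3,1.7],0,-0.2],[[19.6,-3,1.7],0,-0.2],[[19.6,-3,1.7],0,-1],[[19.6,-3,1.7],0,-1],[[19.6,-3,1.7],0,-1],[[19.6,-3,1.7],0,-1],[[19.6,-3,1.7],0,-1]], "force": 35}}

```text
time_s: 14.32
ee_pos: [535.4, 193.2, 109.6]
ee_rot: [-153.5, 90.0, 27.5]
force: [-0.4, 0.9, 3.2]
gripper_width: 9.7
```

Call:
{"name": "move_arm", "arguments": {"moves": [[[0,0.5,0],0,-1],[[0,1.5,0],0,-1],[[0,2.5,0],0,-1],[[0,3.5,0],0,-1],[[0,4.5,0],0,-1],[[0,4.5,0],0,-1]]}}

```text
time_s: 15.08
ee_pos: [536.4, 148.1, 109.6]
ee_rot: [-154.2, 89.9, 26.7]
force: [1.0, 2.3, 3.4]
gripper_width: 9.1
```

Run:
```python
from h import *
np.set_printoptions(precision=1,suppress=True)
plan([],-89)
im2=grab('scene','sc10.png')
im=grab('side','s10.png')
cv2.imwrite('pics/c17.png',np.hstack([cv2.resize(im2[110:290,300:460],None,fx=2.4,fy=2.4,interpolation=cv2.INTER_CUBIC),cv2.resize(im[80:260,140:300],None,fx=2.4,fy=2.4,interpolation=cv2.INTER_CUBIC)]))
```

```text
tcp [536.4 148.1 109.6] jaw yaw -89.08 zdir [-1. -0. -0.] xdir [ 0.  0. -1.] q [ 14.2  26.8 105.9   0.   47.2 103.3] F [1.  2.3 3.4] w 9.1 t 15.075
turn -0.001
turn 3.14
```

View pics/c17.png

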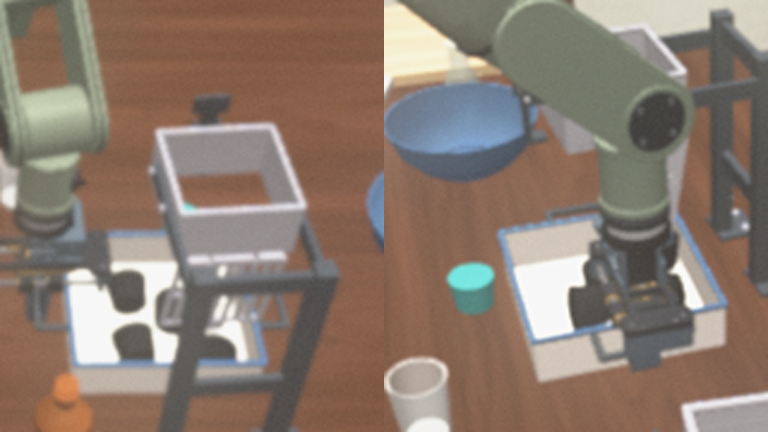

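Sliding freely at about 2 N with all the bungs moving along, so I'll continue drawing it out.

Call:
{"name": "move_arm", "arguments": {"moves": [[[0,0.5,0],0,-1],[[0,1.5,0],0,-1],[[0,3,0],0,-1],[[0,4.5,0],0,-1],[[0,6,0],0,-1],[[0,7.5,0],0,-1],[[0,9,0],0,-1],[[0,10,0],0,-1],[[0,10,0],0,-1]]}}

```text
time_s: 16.3
ee_pos: [537.7, 48.0, 109.6]
ee_rot: [-160.4, 90.0, 20.5]
force: [-0.4, 2.4, 5.1]
gripper_width: 9.2
```

Run:
```python
from h import *
np.set_printoptions(precision=1,suppress=True)
plan([],-89)
im2=grab('scene','sc11.png')
cv2.imwrite('pics/c18.png',cv2.resize(im2[110:310,240:460],None,fx=3,fy=2.8,interpolation=cv2.INTER_CUBIC))
```

```text
tcp [537.7  48.  109.6] jaw yaw -89.07 zdir [-1. -0. -0.] xdir [ 0.  0. -1.] q [  3.9  25.6 108.2   0.   46.2  92.9] F [-0.4  2.4  5.1] w 9.2 t 16.3
turn -0.001
turn 3.14
```

View pics/c18.png

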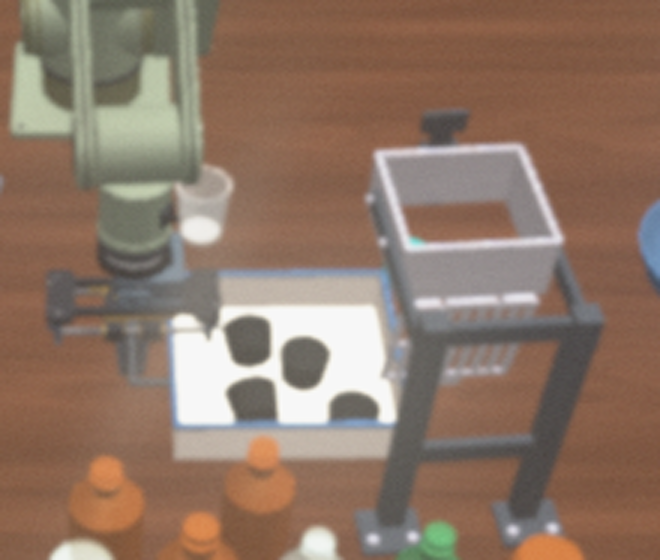

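Call:
{"name": "move_arm", "arguments": {"moves": [[[0,0.5,0],0,-1],[[0,1.5,0],0,-1],[[0,3,0],0,-1],[[0,5,0],0,-1],[[0,7,0],0,-1],[[0,9,0],0,-1],[[0,11,0],0,-1],[[0,13,0],0,-1],[[0,15,0],0,-1],[[0,16,0],0,-1],[[0,16.5,0],0,-1],[[0,16.5,0],0,-1],[[0,16.5,0],0,-0.2],[[0,16.5,0],0,-0.2],[[0,16.5,0],0,-0.2],[[-2,16.5,0],0,-0.2],[[-5,16.5,0],0,-0.2],[[-10,16.5,0],0,-0.2],[[-15,16.5,0],0,-0.2]]}}

```text
time_s: 18.73
ee_pos: [540.0, -117.1, 260.2]
ee_rot: [9.1, 89.9, -169.9]
force: [0.5, -0.5, -1.5]
gripper_width: 36.5
```

Run:
```python
from h import *
np.set_printoptions(precision=1,suppress=True)
plan([[400,-60,350]],-89)
im2=grab('scene','sc12.png')
grab('side','s12.png')
```

```text
tcp [ 540.  -117.1  260.2] jaw yaw -89.05 zdir [-1. -0.  0.] xdir [-0. -0. -1.] q [-13.4  17.6  95.5  -0.   67.   75.6] F [ 0.5 -0.5 -1.5] w 36.5 t 18.725
[400, -60, 350] ->cm [-9.  -5.9 13.9]
turn -0.001
turn 3.141
```

View pics/sc12.png

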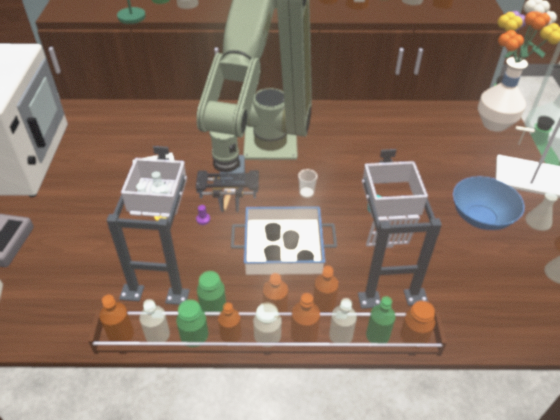

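View pics/s12.png

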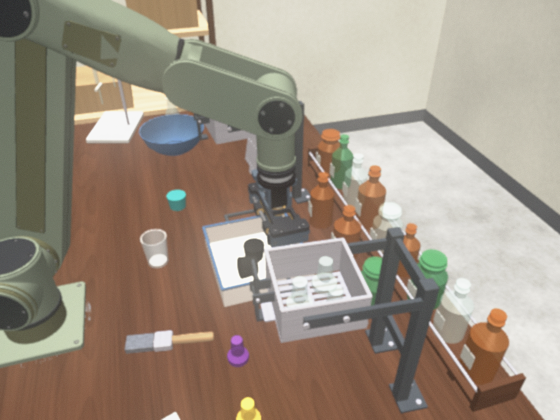

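Call:
{"name": "move_arm", "arguments": {"moves": [[[-4,0,4],0,-0.2],[[-9,-1,14],0,-0.2],[[-9,-1,14],0,-0.2],[[-9,-1,14],0,-0.2],[[-9,-1,14],0,-0.2],[[-9,-1,14],0,-0.2],[[-9,-1,14],0,-0.2]]}}

```text
time_s: 19.7
ee_pos: [400.8, -109.3, 348.3]
ee_rot: [-15.8, 89.9, 165.2]
force: [-0.4, -0.0, 0.1]
gripper_width: 36.4
```

Run:
```python
from h import *
np.set_printoptions(precision=1,suppress=True)
plan([],-89)
a=cv2.imread('pics/scene0.png');im=grab('scene','sc13.png')
cv2.imwrite('pics/c19.png',cv2.resize(im[140:360,100:450],None,fx=2.2,fy=2.2,interpolation=cv2.INTER_CUBIC))
# change around bottles & glass box
for n,(x0,y0,x1,y1) in dict(bottles=(190,275,345,350),glass=(110,150,190,300)).items():
    d=cv2.absdiff(a,im)[y0:y1,x0:x1].max(2); print(n,(d>40).sum(),d.mean())
print('tray +y rim',onz('scene',324,250,60),'handle +y',onz('scene',334,236,51))
```

```text
tcp [ 400.8 -109.3  348.3] jaw yaw -89.02 zdir [-1. -0.  0.] xdir [-0.  0. -1.] q [-16.8   1.7 102.4  -0.   76.   72.2] F [-0.4 -0.   0.1] w 36.4 t 19.7
turn -0.0
turn 3.141
bottles 0 3.7707526881720432
glass 0 3.2508333333333335
tray +y rim [601.2 175.7  60. ] handle +y [535.3 212.4  51. ]
```

View pics/c19.png

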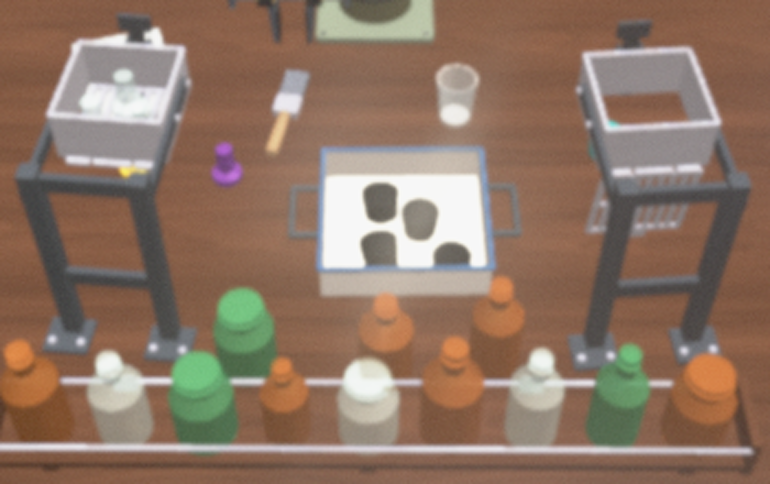

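The tray is flat and clear of the box (its +y handle is at y≈212 and the box edge is at about 277). All four bungs are in it, and the bottles and glass box are unchanged.

```bash
python3 -c "
from workcell import env
print(env.job_done())"
```

```text
the job is handed in; nothing more can be done
None
```

The job is done and handed in at about 20 s of the 72 s allowed. I pinched the tray's right handle, slid the tray under the bung box and released it. I then pushed the paddle with shut fingers until the floor dropped, at 8.8 N on the last reading. Last, I gripped the handle again, drew the tray back out and let go.

- **Bungs and tray:** the final picture shows all four black bungs in the tray. It is flat on the bench, with its near handle at y≈212 mm, clear of the box edge at about 277 mm.
- **Left alone:** comparing the scene pictures before and after showed no change around the glass box, the two bottles and the jar. The turquoise bung in front of the bung box was not touched.
- **Disagreement between checks:** the scene and wrist cameras differed by about 4 mm on where the handle was. The arm's own reading when it gripped (y −169.7) fell between them, and the gap was within the grip's tolerance.

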